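# Set the test voltage by clicks and hold the test button

### The job

Set the portable test set on the bench: with a fingertip, push its selector lever round clockwise (seen from above), click by click, until it rests in the notch at the green mark, without going on into the red position next to it. Then press the yellow button down with a fingertip and finish the program while still holding it down. Never pinch the lever between the fingers, leave the button alone until the selector is set, and do not disturb, lift or push away the loose things lying around.

Things in the scene. Friction and masses are not known exactly. Their poses are not given: they have to be found in the camera images.
- test_set: grey instrument, 200 (x) x 260 (y) x 75 mm high, fixed on the bench; black level panel on top. Origin at the centre of its underside; x points away from its front edge (nearest the robot when not turned), y to its left, z up. On the panel, 75 mm up: selector (axis at x +20, y +45 mm), yellow push button (x -55, y -85 mm), flat display (far right), three flush sockets (near left).
- selector (a joint): selector angle in rad, growing clockwise seen from above. Seven detents 0.5236 apart: 0, 0.524, 1.047, 1.571, 2.094, 2.618 (green, target), 3.142 (red, forbidden); it starts near any of the first four. The lever points to +y of the test set at 0, to its +x at 1.571. About 2 N at 36 mm from the axis leads it out of a detent; past half-way it snaps on into the next and stays there.
- green_mark (a point): the green mark on the black panel, 11 x 14 mm, flat, 60 mm from the selector axis. The five marks before it are white, one every 30 degrees; the last, after it, is red.
- selector_axis (a point): fixed point on the selector's vertical axis, half-way up the lever, 19 mm above the panel
- selector_tip (a point): middle of the lever's pointing end, 48 mm from the axis, 19 mm above the panel. The lever is a one-sided upright bar, black with grey flanks and a white line on top, 17 mm thick; its flanks stand 6 to 29 mm above the panel, its top at 34 mm. A round hub of 19 mm radius, 16 mm high, surrounds the axis.
- test_button (a joint): travel of the yellow push button in m: 0 up, 0.006 fully down; a spring pushes it back up, about 5 N fully down
- test_button_top (a point): centre of the top face of the yellow button, 28 mm across; it goes straight down when pressed
- relay_module: bystander, loose: white relay module with black terminals, 38x52x20 mm; origin at the centre of its underside. Leave it where it is
- flux_bottle: bystander, loose: amber bottle with white cap, 34 mm across, 70 mm tall; origin at the centre of its underside. Leave it where it is
- pliers_blue: bystander, loose: pliers with blue grips, 61x152x13 mm; origin at the centre of its underside. Leave it where it is
- tape_black: bystander, loose: roll of black tape, 67 mm across, 19 mm high; origin at the centre of its underside. Leave it where it is
- driver_red: bystander, loose: screwdriver with red handle, 22x181x23 mm; origin at the centre of its underside. Leave it where it is

How it is judged (in metres and radians):
On the way, in this order (a step that is already met when the one before it is completed fails the run):
1. the selector rests in the detent at the green mark (value of joint selector between 2.488 and 2.748 rad and velocity of joint selector between -0.3 and 0.3 rad/s), for 0.3 s.
2. the yellow button is pressed down (value of joint test_button above 0.004 m), for 0.3 s.
At the end, for the whole second after the job is handed in: the selector stands at the green mark (2.618 rad, within 0.13 rad) and the yellow button is held down by at least 4 mm of its 6 mm travel (value of joint selector between 2.488 and 2.748 rad and value of joint test_button above 0.004 m); the arm keeps its last pose, push and grip.
It fails at once if the selector was turned on towards the red position (more than 0.3 rad past green) (value of joint selector above 2.918 rad).
It fails at once if the button was pressed (over 3 mm) while the selector was not at the green mark (value of joint test_button above 0.003 m and not (value of joint selector between 2.418 and 2.818 rad)).
It fails at once if the selector lever was pinched: pressed by the fingers on both flanks at once (contact force between the fingers and selector_c2 above 0.7 N and contact force between the fingers and selector_c3 above 0.7 N).
It fails at once if a loose bystander was pushed away (moved by more than 25 mm) (distance of any of relay_module, flux_bottle, pliers_blue, tape_black, driver_red from where it was at the start of the episode above 0.025 m).
It fails at once if a loose bystander was lifted off the bench (15 mm or more) (height (world z) of any of relay_module, flux_bottle, pliers_blue, tape_black, driver_red above 0.015 m).
It also fails if it takes over 56 s, if anything falls off the work surface, if the arm or the gripper's body presses on something with over 40 N, if the wrist force passes 120 N, or if a joint passes its speed limit or range.

### The arm

A 6-joint arm with a two-finger parallel gripper is mounted at the origin on a cart in front of the work surface, level with it; the furniture and walls round the work are solid. World frame = base frame: x ahead of the robot, y to its left, z up, the work surface at z = 0. Lengths are in m, angles in degrees, forces in N, time in s.
With the tool pointing down it reaches from about 0.35 to 0.875 m from the base axis. Payload 4.2 kg.
Tool frame: the origin (TCP) lies on the centre line of the jaws, within the pads' length; the fingertips stand 25 mm ahead of it and the grasp point (between the pads) lies 6 mm ahead of it; z points along the fingers, y is the line along which they close (so a half turn about z gives the same grasp; the last joint's range is limited). The gripper opens to 87 mm and grips with 3 to 60 N. Pads are 19 mm wide; open, the fingers measure 117 mm over their backs; the gripper's body (75 mm by 190 mm) begins 51 mm behind the grasp point.
Start: joints at [-52.219, 22.042, 0.453, 0, -68.411, -14.817], TCP at [0.244, -0.575, 0.248] pointing down, gripper open.
Joint ranges: [-179.83, 179.83], [-69.29, 118.12], [-61.27, 80.66], [-181.25, 117.63], [-171.15, -9.14], [-177.46, 177.46]. Speed limits (degrees/s): [159.86, 159.86, 180, 180, 180, 180].

### API

Orientations are given as a 3x3 rotation matrix whose columns are the frame's x, y, z axes.
In Python, from station import r gives the robot as it stands.
- The arm moves only by the tool move_arm, never from a script. Its argument "series" is a list of rows, each an object with "grip": the opening, from 0 (shut) to 1 (fully open); "xyz": the shift along the tool's x, y, z in mm, a list of three; "angular": the turn, a rotation vector about the tool's x, y, z in rad, a list of three. A call has 1 to 10 rows; each row is the pose to reach, as a shift and turn from the pose commanded when the call began, along the tool's axes at that moment; what a row does not reach only later rows make up. A row lasts 1/10 s, in which the tool goes at most 50 mm and 8.59 degrees, less where a joint would pass 70% of its speed; a pose out of reach is approached as far as the arm can. A call with a gripper value outside its range is refused whole. The fingers move at their own pace and stop on an object; the grip force is fixed at half the most. Time passes only in rows, so rows that repeat a pose let the fingers close. It gives the time, the measured TCP pose, the force, the opening and the grip force at its end, in the units of the state.
- r.sense(): the state, without advancing time (a new reading comes with each control period).
- r.capture(name): name is "side" or "top" or "wrist"; returns a dict with "img" (420x560x3 uint8, red, green, blue), "camera_matrix" (3x3 intrinsics, pixels), "rvec" (rotation vector, rad) and "tvec" (3), from world to camera coordinates, as OpenCV has them; the wrist camera has in their place "hand_eye" (4x4, takes a point from camera to tool coordinates, whose origin is the TCP and whose axes are the flange's). Camera axes: x right, y down, z forward; pixel columns grow to the right and rows downward; lengths in m; the calibration is good to about 2 mm. A picture is of the moment at which its call begins: read the wrist's pose just before it. There is no depth.
- r.finish_job(): hands the job in; it is judged then, once.
The state is a dict: "time_s": time; "joints": joint angles; "joint_velocities": joint speeds; "effort": joint torques, N m; "tcp_pos": TCP position; "ee_rot": TCP orientation; "wrist_force": force on the tool from outside, world axes, zero at the start; "moment": the same for the moment, N m; "gripper_width": opening from 0.0 (shut) to 1.0 (fully open); "gripper_force": force on a finger pad.
Only numpy, scipy, OpenCV 4.12 (cv2) and the standard library are available. Lean on these libraries where they do the work, as an engineer would, in place of code of your own. Each camera call takes 0.05 s, during which the arm holds its last target. There are 200 camera calls.

## Working session

There is one attempt and no reset: what is moved stays moved. The work goes in short steps, Python scripts to look and compute and a tool call to move; the robot and the scene stay as the last step left them, time stands still between calls to the robot, and variables do not carry over. Pictures are saved under pics/ and viewed, at most 10 in all, crops included, and the job is handed in when it is done.

Besides the shell and the picture viewer there is one more tool, called as a command line: name --argument value ..., lists and objects as JSON in quotes. move_arm: Moves the arm, as the interface text tells. Its arguments: {"type":"object","properties":{"series":{"type":"array"}},"required":["series"]}

```bash
mkdir -p pics
python3 - <<'E'
from station import r
import cv2,numpy as np
s=r.sense();print(s)
for n in("top","side"):
    c=r.capture(n);cv2.imwrite(f"pics/{n}0.png",c["img"][:,:,::-1])
    np.savez(n+"_cal.npz",K=c["camera_matrix"],r=c["rvec"],t=c["tvec"]);print(n,c["camera_matrix"],c["rvec"],c["tvec"])
E
```

```text
{'time_s': 0.0, 'joints': array([-5.22187402e+01,  2.20905244e+01,  3.79575245e-01, -2.83738560e-02,
       -6.84124253e+01, -1.48159816e+01]), 'joint_velocities': array([-0.03770258, -0.09026386, -0.00210688, -0.01072617,  0.00670967,
       -0.07409453]), 'effort': array([ 5.77105002e-04, -3.90664673e+01,  1.87403798e+01,  4.22025159e+00,
        1.09857440e-02, -1.79035242e-04]), 'tcp_pos': array([ 0.24365072, -0.57494795,  0.24646225]), 'ee_rot': array([[-9.20812689e-01, -3.90003947e-01, -9.55239375e-04],
       [-3.90005102e-01,  9.20810558e-01,  1.98394235e-03],
       [ 1.05849158e-04,  2.19938752e-03, -9.99997576e-01]]), 'wrist_force': array([-0.477829  ,  0.15875716,  1.17754613]), 'moment': array([-0.0076542 ,  0.01549434,  0.00853555]), 'gripper_force': 0.0, 'gripper_width': 1.001892176461134}
top [[412.41732832   0.         269.66023444]
 [  0.         412.41732832 207.76155066]
 [  0.           0.           1.        ]] [ 2.13336698 -2.17799717  0.11232106] [0.1972865  0.58188282 1.26340119]
side [[450.4904611    0.         278.42318517]
 [  0.         450.4904611  214.74305676]
 [  0.           0.           1.        ]] [ 0.44284125 -2.5147976   1.48760641] [0.59816456 0.08452249 1.09692595]
```

View pics/top0.png

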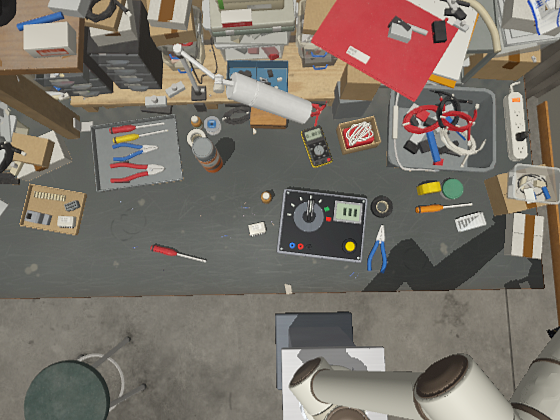

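View pics/side0.png

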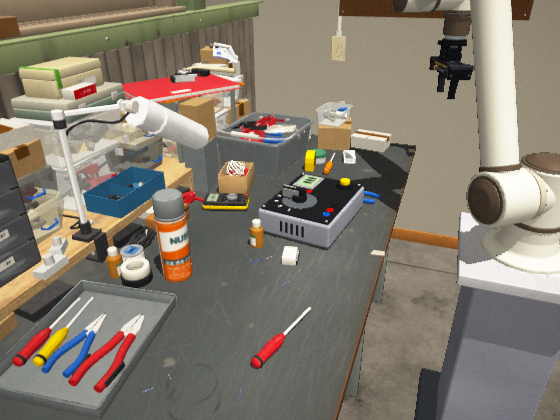

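The top view shows the test set at about (322,225), with the button near (350,246) and the selector near (309,213). The lever points up, at roughly +x. The bottle, relay, tape and pliers lie around it. I'll zoom in to measure.

```bash
cat > h.py <<'E'
import numpy as np,cv2
def ray(cal,uv,z):
    d=np.load(cal+"_cal.npz");R=cv2.Rodrigues(d["r"])[0];t=d["t"].ravel()
    C=-R.T@t;v=R.T@np.linalg.inv(d["K"])@np.array([*uv,1.]);return C+v*(z-C[2])/v[2]
def proj(cal,P):
    d=np.load(cal+"_cal.npz");return cv2.projectPoints(np.array(P,float).reshape(-1,1,3),d["r"],d["t"],d["K"],None)[0].reshape(-1,2)
E
python3 - <<'E'
import cv2
from h import *
im=cv2.imread("pics/top0.png")[180:270,240:400]
cv2.imwrite("pics/crop0.png",cv2.resize(im,None,fx=5,fy=5,interpolation=cv2.INTER_CUBIC))
hsv=cv2.cvtColor(im,cv2.COLOR_BGR2HSV)
for n,lo,hi in(("yellow",(22,150,120),(34,255,255)),("green",(45,120,60),(75,255,255)),("red",(0,170,100),(6,255,255))):
    k,l,st,c=cv2.connectedComponentsWithStats(cv2.inRange(hsv,lo,hi))
    for i in range(1,k):
        if st[i,4]>3:
            uv=c[i]+[240,180];print(n,st[i,4],uv.round(1),ray("top",uv,.085 if n=="yellow" else .075).round(4))
E
```

```text
yellow 76 [349.6 246. ] [ 0.4599 -0.0518  0.085 ]
green 21 [326.3 208.5] [0.5751 0.0124 0.075 ]
red 20 [328.  218.5] [0.5446 0.0083 0.075 ]
red 24 [299.9 245.8] [0.4638 0.0958 0.075 ]
```

View pics/crop0.png

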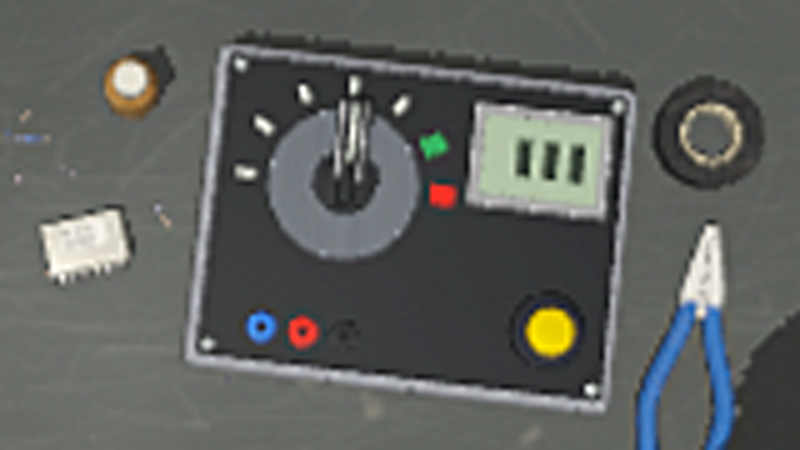

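The fit puts the yaw at about -7.4° and the selector axis at about (0.552, 0.068). The lever is in detent 1.571, so it needs two clicks. I'll move above the start side of the lever with the fingers shut.

move_arm --series '[{"grip":0,"xyz":[-36,30,0],"angular":[0,0,0.05]},{"grip":0,"xyz":[-72,60,0],"angular":[0,0,0.1]},{"grip":0,"xyz":[-108,90,0],"angular":[0,0,0.15]},{"grip":0,"xyz":[-144,120,0],"angular":[0,0,0.2]},{"grip":0,"xyz":[-180,150,0],"angular":[0,0,0.25]},{"grip":0,"xyz":[-216,180,0],"angular":[0,0,0.3]},{"grip":0,"xyz":[-252,210,0],"angular":[0,0,0.35]},{"grip":0,"xyz":[-288,240,0],"angular":[0,0,0.4]},{"grip":0,"xyz":[-324,270,0],"angular":[0,0,0.45]},{"grip":0,"xyz":[-360,300,0],"angular":[0,0,0.53]}]'

```text
time_s: 1.1
tcp_pos: [0.4585, -0.1568, 0.2474]
ee_rot: [[-0.991, 0.131, -0.0], [0.131, 0.991, 0.0], [0.0, 0.0, -1.0]]
wrist_force: [0.8, 0.4, 0.1]
gripper_width: 0.173
gripper_force: 0.0
```

```bash
cat >> h.py <<'E'
TH=np.deg2rad(-7.4);AX=np.array([.552,.068])
def plan(s,goals):
    "goals: list of (x,y,z, yaw of tool y in world, rad); prints shift mm and turn in tool axes"
    from scipy.spatial.transform import Rotation as Ro
    p=np.array(s["tcp_pos"]);R=np.array(s["ee_rot"])
    for g in goals:
        y=np.array([np.cos(g[3]),np.sin(g[3]),0]);z=np.array([0,0,-1.]);G=np.c_[np.cross(y,z),y,z]
        print(np.round(R.T@(np.array(g[:3])-p)*1000,1).tolist(),np.round(Ro.from_matrix(R.T@G).as_rotvec(),3).tolist())
def lever(a,rad,off,z):
    "finger block centre: at radius rad along lever at angle a, off behind (counter-clockwise)"
    w=np.pi/2-a+TH;u=np.array([np.cos(w),np.sin(w)]);n=np.array([-u[1],u[0]])
    return (*(AX+rad*u+off*n),z,w+np.pi/2)
E
python3 - <<'E'
from station import r
from h import *
s=r.sense();print(s["time_s"],s["tcp_pos"],s["gripper_width"],s["joints"])
plan(s,[lever(1.571,.038,.036,.25)])
E
```

```text
1.1 [ 0.45852493 -0.15683781  0.24742824] 0.17277865494888284 [ 3.66048290e-01  8.28110874e+00 -1.85979263e+01 -8.21655062e-03
 -6.31349227e+01 -9.79177153e+01]
[-101.0, 271.3, -2.6] [0.0, -0.0, -0.003]
```

move_arm --series '[{"grip":0,"xyz":[-15,40,0],"angular":[0,0,0]},{"grip":0,"xyz":[-30,80,0],"angular":[0,0,0]},{"grip":0,"xyz":[-45,120,0],"angular":[0,0,0]},{"grip":0,"xyz":[-60,160,0],"angular":[0,0,0]},{"grip":0,"xyz":[-75,200,0],"angular":[0,0,0]},{"grip":0,"xyz":[-90,240,0],"angular":[0,0,0]},{"grip":0,"xyz":[-101,271,0],"angular":[0,0,0]},{"grip":0,"xyz":[-101,271,0],"angular":[0,0,0]},{"grip":0,"xyz":[-101,271,0],"angular":[0,0,0]}]'

```text
time_s: 2.0
tcp_pos: [0.593, 0.0974, 0.2465]
ee_rot: [[-0.992, 0.128, -0.002], [0.128, 0.992, -0.001], [0.002, -0.001, -1.0]]
wrist_force: [-1.0, -0.4, 0.0]
gripper_width: 0.007
gripper_force: 0.0
```

Run:
```python
from station import r
from h import *
s=r.sense();print(s["time_s"],s["tcp_pos"],s["gripper_width"])
c=r.capture("wrist");cv2.imwrite("pics/w0.png",c["img"][:,:,::-1]);H=np.array(c["hand_eye"]);K=c["camera_matrix"];print(H.round(4))
np.savez("w0.npz",K=K,H=H,R=s["ee_rot"],p=s["tcp_pos"])
hsv=cv2.cvtColor(c["img"],cv2.COLOR_RGB2HSV);R=s["ee_rot"]@H[:3,:3];C=s["tcp_pos"]+s["ee_rot"]@H[:3,3]
for n,lo,hi in(("yellow",(22,150,100),(34,255,255)),("green",(45,120,50),(80,255,255)),("red",(0,170,100),(6,255,255)),("white",(0,0,170),(180,40,255))):
    k,l,st,ce=cv2.connectedComponentsWithStats(cv2.inRange(hsv,lo,hi))
    for i in range(1,k):
        if st[i,4]>100:
            z=.085 if n=="yellow" else .075
            v=R@np.linalg.inv(K)@[*ce[i],1];print(n,st[i,4],ce[i].round(),(C+v*(z-C[2])/v[2]).round(4))
plan(s,[lever(1.571,.038,.036,.119)])
```

```text
2.0 [0.59299136 0.09742105 0.24653773] 0.006735382813286759
[[-2.000e-04 -9.585e-01 -2.850e-01  7.900e-02]
 [ 1.000e+00 -2.000e-04 -3.000e-04  1.000e-04]
 [ 2.000e-04 -2.850e-01  9.585e-01 -1.364e-01]
 [ 0.000e+00  0.000e+00  0.000e+00  1.000e+00]]
white 1983 [304.  65.] [0.4805 0.1315 0.075 ]
white 1829 [397. 104.] [0.523  0.2098 0.075 ]
white 130 [ 59. 128.] [ 0.505  -0.0933  0.075 ]
white 968 [ 33. 127.] [ 0.5007 -0.117   0.075 ]
white 5063 [123. 186.] [ 0.5646 -0.0504  0.075 ]
white 151 [214. 189.] [0.578  0.0351 0.075 ]
white 140 [241. 201.] [0.5928 0.0587 0.075 ]
white 549 [ 47. 209.] [ 0.5768 -0.129   0.075 ]
white 385 [385. 209.] [0.6191 0.1948 0.075 ]
white 210 [115. 232.] [ 0.6088 -0.0706  0.075 ]
white 1692 [ 75. 304.] [ 0.682  -0.1342  0.075 ]
white 448 [281. 304.] [0.7102 0.0825 0.075 ]
white 959 [503. 349.] [0.7966 0.318  0.075 ]
[-1.4, 1.7, 127.5] [-0.001, -0.002, 0.001]
```

View pics/w0.png

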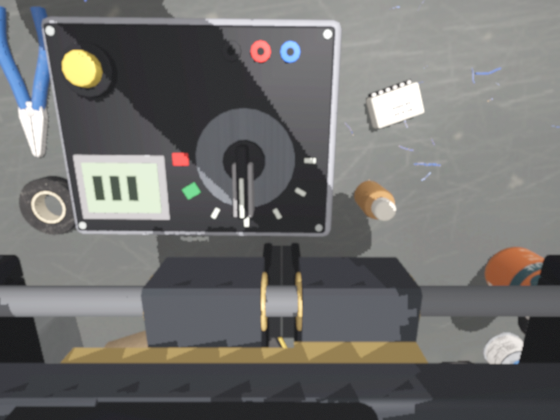

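The wrist view shows the red mark at (180,159), green at (191,191), white marks at (310,160), (300,192), (277,214) and (215,213), and the button at (82,68). The lever points down the image at (245,205). I'll fit a circle to the marks.

Run:
```python
from h import *
d=np.load("w0.npz");R=d["R"]@d["H"][:3,:3];C=d["p"]+d["R"]@d["H"][:3,3]
def b(u,z):
    v=R@np.linalg.inv(d["K"])@[*u,1];return (C+v*(z-C[2])/v[2])[:2]
P=np.array([b(u,.075) for u in[(310,160),(300,192),(277,214),(215,213),(191,191),(180,159)]])
a=np.array([0,1,2,4,5,6])*np.pi/6
# model: P = ax + .06*u(a+phi)
from scipy.optimize import least_squares
f=lambda q:(P-q[:2]-q[3]*np.c_[np.cos(np.pi/2-a+q[2]),np.sin(np.pi/2-a+q[2])]).ravel()
s=least_squares(f,[.55,.068,-.13,.06]);print(s.x.round(4),np.rad2deg(s.x[2]),np.abs(s.fun).max())
print("button",b((82,68),.087))
t=-.129;M=np.array([[np.cos(t),-np.sin(t)],[np.sin(t),np.cos(t)]])
print("button pred",M@[-.075,-.13]+s.x[:2], M@[-.075,-.13]+AX)
print("finger tip width at", [b(u,.2215) for u in[(268,300),(298,300)]])
```

```text
[ 0.5546  0.0684 -0.1381  0.0602] -7.911888373570582 0.0003418347463337041
button [ 0.46090531 -0.05164118]
button pred [ 0.46345356 -0.05089779] [ 0.46089965 -0.05127165]
finger tip width at [array([0.61380846, 0.08743956]), array([0.61591513, 0.10386239])]
```

Both measurements agree. I'll lower the fingers beside the lever's flank.

move_arm --series '[{"grip":0,"xyz":[-1,0,30],"angular":[0,0,0]},{"grip":0,"xyz":[-1,0,60],"angular":[0,0,0]},{"grip":0,"xyz":[-1,0,90],"angular":[0,0,0]},{"grip":0,"xyz":[-1,0,110],"angular":[0,0,0]},{"grip":0,"xyz":[-1,0,122],"angular":[0,0,0]},{"grip":0,"xyz":[-1,0,127],"angular":[0,0,0]},{"grip":0,"xyz":[-1,0,127],"angular":[0,0,0]},{"grip":0,"xyz":[-1,0,127],"angular":[0,0,0]}]'

```text
time_s: 2.85
tcp_pos: [0.5951, 0.0968, 0.1218]
ee_rot: [[-0.992, 0.129, 0.002], [0.129, 0.992, 0.001], [-0.002, 0.001, -1.0]]
wrist_force: [-0.5, -0.2, -0.1]
gripper_width: 0.002
gripper_force: 0.0
```

```bash
sed -i 's/^TH=.*/TH=np.deg2rad(-7.6);AX=np.array([.553,.068])/' h.py
python3 - <<'E'
from station import r
from h import *
s=r.sense();print(s["time_s"],s["tcp_pos"],s["wrist_force"])
plan(s,[lever(1.571,.038,.030,.119),lever(1.571,.038,.0235,.119)]+[lever(1.571+k*.08,.038,.0235,.119) for k in range(1,8)])
E
```

```text
2.85 [0.59505368 0.09682599 0.12182032] [-0.49353696 -0.20710259 -0.05677642]
[-0.1, -4.1, 2.8] [0.001, 0.002, 0.004]
[-0.1, -10.6, 2.8] [0.001, 0.002, 0.004]
[-1.8, -13.8, 2.8] [0.001, 0.002, 0.084]
[-3.3, -17.0, 2.8] [0.001, 0.002, 0.164]
[-4.6, -20.4, 2.8] [0.001, 0.002, 0.244]
[-5.5, -23.8, 2.8] [0.001, 0.002, 0.324]
[-6.2, -27.3, 2.8] [0.001, 0.002, 0.404]
[-6.6, -30.9, 2.8] [0.001, 0.002, 0.484]
[-6.7, -34.4, 2.8] [0.001, 0.002, 0.564]
```

move_arm --series '[{"grip":0,"xyz":[0,-4,2],"angular":[0,0,0]},{"grip":0,"xyz":[0,-7,2],"angular":[0,0,0]},{"grip":0,"xyz":[0,-10.5,2],"angular":[0,0,0]},{"grip":0,"xyz":[-1,-12,2],"angular":[0,0,0.04]},{"grip":0,"xyz":[-2,-14,2],"angular":[0,0,0.08]},{"grip":0,"xyz":[-2.5,-15.5,2],"angular":[0,0,0.12]},{"grip":0,"xyz":[-3.3,-17,2],"angular":[0,0,0.16]},{"grip":0,"xyz":[-4,-18.7,2],"angular":[0,0,0.2]},{"grip":0,"xyz":[-4,-18.7,2],"angular":[0,0,0.2]}]'

```text
time_s: 3.75
tcp_pos: [0.596, 0.0777, 0.1188]
ee_rot: [[-0.946, 0.323, 0.0], [0.323, 0.946, 0.0], [-0.0, 0.0, -1.0]]
wrist_force: [-0.5, 1.0, -0.5]
gripper_width: 0.005
gripper_force: 0.3
```

```bash
cat > look.py <<'E'
import sys
from station import r
from h import *
s=r.sense();print(s["time_s"],s["tcp_pos"],s["wrist_force"])
a=cv2.cvtColor(r.capture("top")["img"],cv2.COLOR_RGB2BGR)[180:265,260:390]
w=cv2.cvtColor(r.capture("wrist")["img"],cv2.COLOR_RGB2BGR)[0:420]
a=cv2.resize(a,(390,255),interpolation=cv2.INTER_CUBIC);b=cv2.resize(w,(400,300))
o=np.zeros((300,800,3),np.uint8);o[:255,:390]=a;o[:,400:]=b
cv2.imwrite(sys.argv[1],o)
E
python3 look.py pics/l1.png
```

```text
3.75 [0.59595557 0.07765216 0.1187567 ] [-0.45995822  1.00507254 -0.51082228]
```

View pics/l1.png

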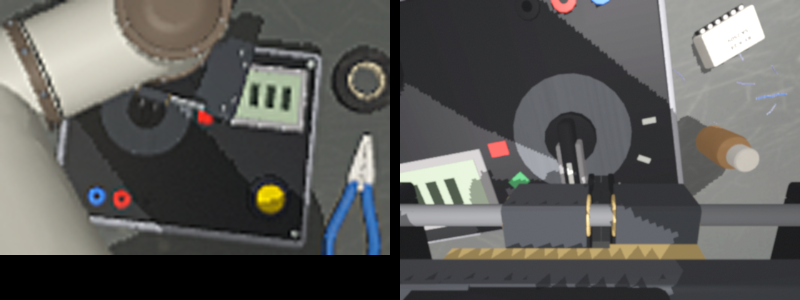

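The wrist view shows the finger touching the lever's start-side flank near (585,180), with about 1 N of contact force. I'll keep going through the first click.

Run:
```python
from station import r
from h import *
s=r.sense()
plan(s,[lever(1.571+k*.04,.038,.0235,.119) for k in range(5,15)])
```

```text
[-0.6, 0.2, -0.3] [0.0, 0.0, 0.004]
[-1.5, -1.3, -0.3] [0.0, 0.0, 0.044]
[-2.3, -2.9, -0.3] [0.0, 0.0, 0.084]
[-3.1, -4.5, -0.3] [0.0, 0.0, 0.124]
[-3.8, -6.1, -0.3] [0.0, 0.0, 0.164]
[-4.5, -7.8, -0.3] [0.0, 0.0, 0.204]
[-5.0, -9.5, -0.3] [0.0, 0.0, 0.244]
[-5.6, -11.2, -0.3] [0.0, 0.0, 0.284]
[-6.0, -12.9, -0.3] [0.0, 0.0, 0.324]
[-6.4, -14.7, -0.3] [0.0, 0.0, 0.364]
```

move_arm --series '[{"grip":0,"xyz":[-1.5,-1.3,0],"angular":[0,0,0.044]},{"grip":0,"xyz":[-2,-2,0],"angular":[0,0,0.064]},{"grip":0,"xyz":[-2.3,-2.9,0],"angular":[0,0,0.084]},{"grip":0,"xyz":[-2.3,-2.9,0],"angular":[0,0,0.084]}]'

```text
time_s: 4.25
tcp_pos: [0.5972, 0.0742, 0.1186]
ee_rot: [[-0.916, 0.402, 0.0], [0.402, 0.916, -0.0], [-0.0, 0.0, -1.0]]
wrist_force: [-0.1, 1.2, 0.0]
gripper_width: 0.01
gripper_force: 0.2
```

move_arm --series '[{"grip":0,"xyz":[-0.8,-1.6,0],"angular":[0,0,0.04]},{"grip":0,"xyz":[-0.8,-1.6,0],"angular":[0,0,0.04]}]'

```text
time_s: 4.45
tcp_pos: [0.5973, 0.0723, 0.1186]
ee_rot: [[-0.899, 0.438, 0.0], [0.438, 0.899, -0.0], [-0.0, 0.0, -1.0]]
wrist_force: [-0.1, 0.4, 0.5]
gripper_width: 0.004
gripper_force: 0.1
```

move_arm --series '[{"grip":0,"xyz":[-0.8,-1.6,0],"angular":[0,0,0.04]},{"grip":0,"xyz":[-0.8,-1.6,0],"angular":[0,0,0.04]}]'

```text
time_s: 4.65
tcp_pos: [0.5972, 0.0705, 0.1185]
ee_rot: [[-0.881, 0.473, -0.0], [0.473, 0.881, -0.0], [0.0, -0.0, -1.0]]
wrist_force: [0.6, -0.4, -0.3]
gripper_width: 0.008
gripper_force: 0.0
```

```bash
python3 look.py pics/l2.png
```

```text
4.65 [0.5971771  0.07051362 0.11852591] [ 0.56579693 -0.40303688 -0.33949505]
```

View pics/l2.png

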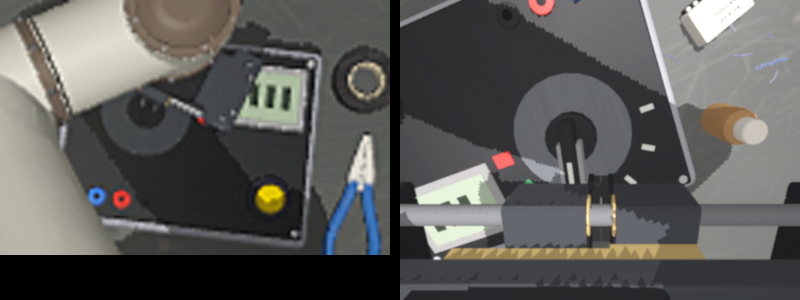

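The contact force has dropped to about 0, so it has probably clicked. I'll overlay the lever model on the wrist picture to check.

```bash
cat > ov.py <<'E'
import sys
from station import r
from h import *
s=r.sense();c=r.capture("wrist");im=cv2.cvtColor(c["img"],cv2.COLOR_RGB2BGR)
R=s["ee_rot"]@c["hand_eye"][:3,:3];C=s["tcp_pos"]+s["ee_rot"]@c["hand_eye"][:3,3]
rv=cv2.Rodrigues(R.T)[0];t=-R.T@C
x0,y0=150,130
im=cv2.resize(im[y0:280,x0:350],None,fx=4,fy=4,interpolation=cv2.INTER_CUBIC)
for a,col in zip(map(float,sys.argv[2:]),((0,0,255),(0,255,0),(255,100,0))):
    w=np.pi/2-a+TH;u=np.array([np.cos(w),np.sin(w)])
    P=[[*(AX+q*u),.109] for q in(0,.048)]
    q=(cv2.projectPoints(np.array(P),rv,t,c["camera_matrix"],None)[0].reshape(-1,2)-[x0,y0])*4
    cv2.line(im,*[tuple(map(int,p)) for p in q],col,1)
cv2.imwrite(sys.argv[1],im);print(s["time_s"],s["tcp_pos"],s["wrist_force"])
E
python3 ov.py pics/o1.png 1.571 1.833 2.094
```

```text
4.75 [0.59710242 0.07060333 0.11846157] [-0.76714407 -0.25826621 -0.15976495]
```

View pics/o1.png

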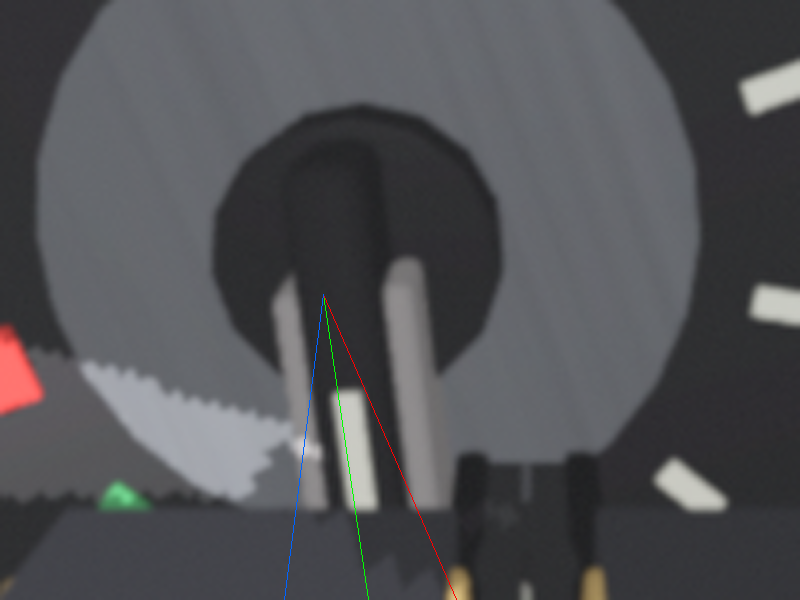

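The lever is at about 1.83, right on the half-way crest. The contact model holds, so I'll nudge it a little further.

move_arm --series '[{"grip":0,"xyz":[-0.8,-1.6,0],"angular":[0,0,0.04]},{"grip":0,"xyz":[-1.6,-3.2,0],"angular":[0,0,0.08]},{"grip":0,"xyz":[-1.6,-3.2,0],"angular":[0,0,0.08]},{"grip":0,"xyz":[-1.6,-3.2,0],"angular":[0,0,0.08]}]'

```text
time_s: 5.2
tcp_pos: [0.5971, 0.0671, 0.1185]
ee_rot: [[-0.841, 0.541, -0.0], [0.541, 0.841, -0.0], [0.0, -0.0, -1.0]]
wrist_force: [0.2, -0.3, -0.0]
gripper_width: 0.003
gripper_force: 0.0
```

```bash
python3 ov.py pics/o2.png 1.833 2.094 2.356
python3 - <<'E'
from station import r
from h import *
plan(r.sense(),[lever(1.571+k*.04,.038,.0235,.119) for k in range(10,24)])
E
```

```text
5.2 [0.59706876 0.06714648 0.11849237] [ 0.17395417 -0.28728927 -0.01778946]
[0.5, 1.8, -0.5] [-0.0, -0.0, -0.039]
[-0.5, 0.3, -0.5] [-0.0, -0.0, 0.001]
[-1.4, -1.3, -0.5] [-0.0, -0.0, 0.041]
[-2.2, -2.8, -0.5] [-0.0, -0.0, 0.081]
[-3.0, -4.5, -0.5] [-0.0, -0.0, 0.121]
[-3.7, -6.1, -0.5] [-0.0, -0.0, 0.161]
[-4.4, -7.8, -0.5] [-0.0, -0.0, 0.201]
[-5.0, -9.4, -0.5] [-0.0, -0.0, 0.241]
[-5.5, -11.2, -0.5] [-0.0, -0.0, 0.281]
[-5.9, -12.9, -0.5] [-0.0, -0.0, 0.321]
[-6.3, -14.6, -0.5] [-0.0, -0.0, 0.361]
[-6.6, -16.4, -0.5] [-0.0, -0.0, 0.401]
[-6.9, -18.2, -0.5] [-0.0, -0.0, 0.441]
[-7.0, -19.9, -0.5] [-0.0, -0.0, 0.481]
```

View pics/o2.png

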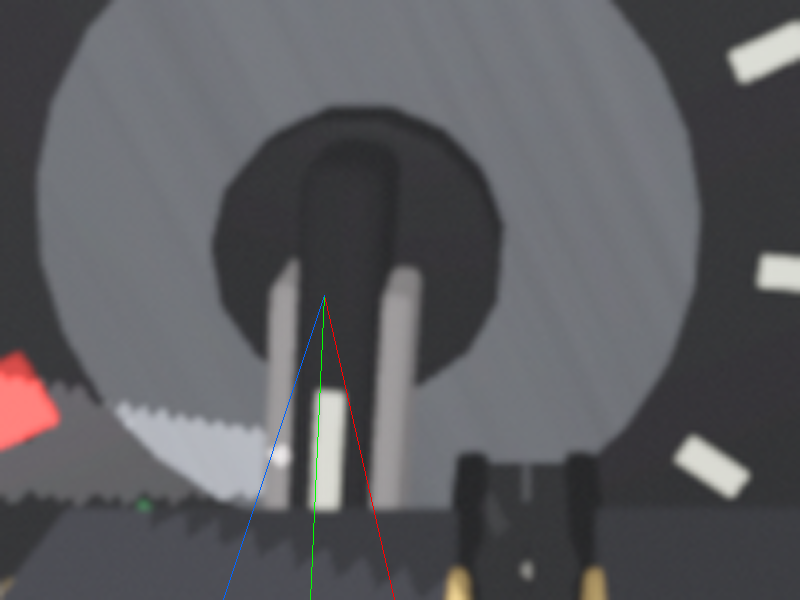

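The lever is now in the 2.094 detent. Next I'll push through the second click.

move_arm --series '[{"grip":0,"xyz":[-1.4,-1.3,0],"angular":[0,0,0.04]},{"grip":0,"xyz":[-2.2,-2.8,0],"angular":[0,0,0.08]},{"grip":0,"xyz":[-3,-4.5,0],"angular":[0,0,0.12]},{"grip":0,"xyz":[-3.7,-6,0],"angular":[0,0,0.16]},{"grip":0,"xyz":[-4.4,-7.8,0],"angular":[0,0,0.2]},{"grip":0,"xyz":[-5,-9.4,0],"angular":[0,0,0.24]},{"grip":0,"xyz":[-5.5,-11.2,0],"angular":[0,0,0.28]},{"grip":0,"xyz":[-5.9,-12.9,0],"angular":[0,0,0.32]},{"grip":0,"xyz":[-5.9,-12.9,0],"angular":[0,0,0.32]}]'

```text
time_s: 6.15
tcp_pos: [0.5952, 0.0533, 0.1186]
ee_rot: [[-0.627, 0.779, 0.0], [0.779, 0.627, 0.0], [-0.0, 0.0, -1.0]]
wrist_force: [-0.2, 0.4, -0.8]
gripper_width: 0.01
gripper_force: 0.3
```

move_arm --series '[{"grip":0,"xyz":[-0.8,-1.6,0],"angular":[0,0,0.04]},{"grip":0,"xyz":[-0.8,-1.6,0],"angular":[0,0,0.04]}]'

```text
time_s: 6.35
tcp_pos: [0.5944, 0.0515, 0.1186]
ee_rot: [[-0.596, 0.803, 0.0], [0.803, 0.596, 0.0], [-0.0, 0.0, -1.0]]
wrist_force: [0.2, -0.6, -0.4]
gripper_width: 0.008
gripper_force: 0.2
```

move_arm --series '[{"grip":0,"xyz":[-0.8,-1.6,0],"angular":[0,0,0.04]},{"grip":0,"xyz":[-0.8,-1.6,0],"angular":[0,0,0.04]},{"grip":0,"xyz":[-0.8,-1.6,0],"angular":[0,0,0.04]}]'

```text
time_s: 6.65
tcp_pos: [0.5935, 0.0499, 0.1186]
ee_rot: [[-0.564, 0.826, -0.0], [0.826, 0.564, -0.0], [-0.0, -0.0, -1.0]]
wrist_force: [0.0, 0.2, -0.3]
gripper_width: 0.002
gripper_force: 0.1
```

```bash
python3 ov.py pics/o3.png 2.094 2.356 2.618
```

```text
6.65 [0.5935445  0.04987577 0.11856167] [ 0.02304468  0.21957281 -0.29959598]
```

View pics/o3.png

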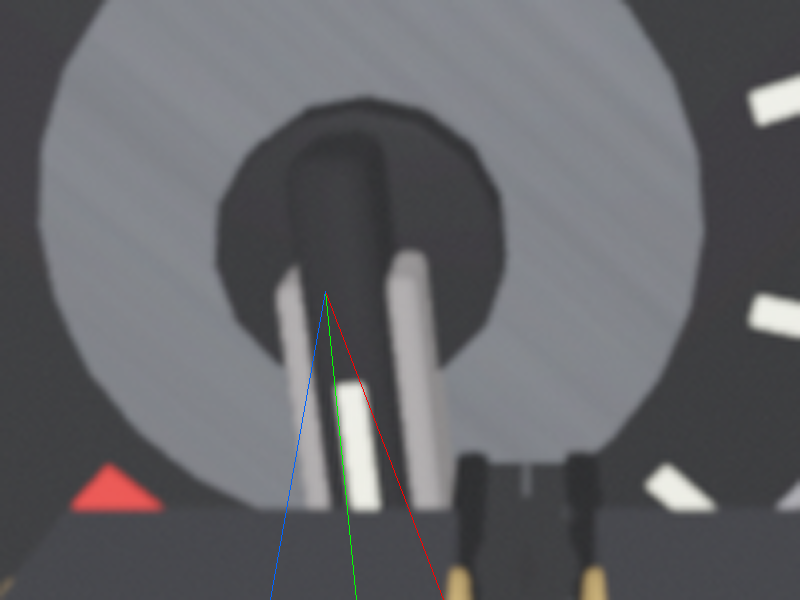

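The lever is at about 2.33, just short of the crest, so one more nudge. After that I'll measure the white line's direction numerically.

move_arm --series '[{"grip":0,"xyz":[-0.8,-1.6,0],"angular":[0,0,0.04]},{"grip":0,"xyz":[-1.6,-3.2,0],"angular":[0,0,0.08]},{"grip":0,"xyz":[-1.6,-3.2,0],"angular":[0,0,0.08]},{"grip":0,"xyz":[-1.6,-3.2,0],"angular":[0,0,0.08]}]'

```text
time_s: 7.1
tcp_pos: [0.5918, 0.0468, 0.1185]
ee_rot: [[-0.496, 0.868, -0.0], [0.868, 0.496, -0.0], [0.0, -0.0, -1.0]]
wrist_force: [-0.2, -0.1, -0.2]
gripper_width: 0.004
gripper_force: 0.0
```

```bash
cat > ang.py <<'E'
from station import r
from h import *
s=r.sense();c=r.capture("wrist");K=c["camera_matrix"]
R=s["ee_rot"]@c["hand_eye"][:3,:3];C=s["tcp_pos"]+s["ee_rot"]@c["hand_eye"][:3,3]
hsv=cv2.cvtColor(c["img"],cv2.COLOR_RGB2HSV)
m=cv2.inRange(hsv,(0,0,185),(180,40,255))
k,l,st,ce=cv2.connectedComponentsWithStats(m)
for i in range(1,k):
    if st[i,4]<40: continue
    v,u=np.nonzero(l==i);W=(R@np.linalg.inv(K)@np.c_[u,v,np.ones(len(u))].T).T
    X=(C+W*((.109-C[2])/W[:,2])[:,None])[:,:2]
    if np.linalg.norm(X.mean(0)-AX)>.05: continue
    w,V=np.linalg.eigh(np.cov((X-X.mean(0)).T));d=V[:,1]
    d=d*np.sign(d@(X.mean(0)-AX));q=X.mean(0)-AX
    f=lambda d:np.pi/2+TH-np.arctan2(d[1],d[0])
    print(st[i,4],ce[i].round(),"line dir",round(f(d),3),"from axis",round(f(q),3),"r",round(np.hypot(*q),4),"aspect",(w[1]/w[0])**.5)
print(s["time_s"],s["tcp_pos"],s["wrist_force"])
E
python3 ang.py
```

```text
303 [235. 104.] line dir 0.866 from axis -0.574 r 0.0431 aspect 6.918087567112601
209 [231. 241.] line dir 2.631 from axis 2.554 r 0.0186 aspect 4.956212987658956
118 [326. 248.] line dir 1.573 from axis 1.389 r 0.0491 aspect 2.318391713665673
7.1 [0.59178665 0.04675038 0.11853587] [-0.21911258 -0.14724653 -0.20122773]
```

The lever line reads 2.63, so it is in the green notch. I'll back off, go up, and move over to the button.

move_arm --series '[{"grip":0,"xyz":[0,4,0],"angular":[0,0,0]},{"grip":0,"xyz":[0,7,0],"angular":[0,0,0]},{"grip":0,"xyz":[0,8,-20],"angular":[0,0,0]},{"grip":0,"xyz":[0,8,-50],"angular":[0,0,0]},{"grip":0,"xyz":[0,8,-80],"angular":[0,0,0]},{"grip":0,"xyz":[0,8,-80],"angular":[0,0,0]},{"grip":0,"xyz":[0,8,-80],"angular":[0,0,0]}]'

```text
time_s: 7.85
tcp_pos: [0.599, 0.051, 0.1991]
ee_rot: [[-0.495, 0.869, 0.001], [0.869, 0.495, 0.001], [0.0, 0.002, -1.0]]
wrist_force: [-0.2, -0.3, -0.8]
gripper_width: 0.005
gripper_force: 0.0
```

```bash
python3 ang.py
python3 - <<'E'
from station import r
from h import *
s=r.sense();plan(s,[(.461,-.0515,.2,np.deg2rad(82.4))])
E
```

```text
1922 [244. 120.] line dir 0.964 from axis -0.465 r 0.035 aspect 3.189230341323942
179 [234. 210.] line dir 2.624 from axis 2.573 r 0.0275 aspect 11.779985779834297
47 [273. 231.] line dir 2.103 from axis 1.966 r 0.0499 aspect 2.520286754572104
7.85 [0.59901789 0.05103341 0.19912197] [-0.16264266 -0.28830147 -0.76651135]
[-20.9, -170.0, -1.9] [-0.0, -0.001, -0.921]
```

move_arm --series '[{"grip":0,"xyz":[-4,-34,0],"angular":[0,0,-0.1]},{"grip":0,"xyz":[-8,-68,0],"angular":[0,0,-0.2]},{"grip":0,"xyz":[-12,-102,0],"angular":[0,0,-0.3]},{"grip":0,"xyz":[-16,-136,0],"angular":[0,0,-0.42]},{"grip":0,"xyz":[-21,-165,0],"angular":[0,0,-0.54]},{"grip":0,"xyz":[-21,-170,0],"angular":[0,0,-0.66]},{"grip":0,"xyz":[-21,-170,0],"angular":[0,0,-0.78]},{"grip":0,"xyz":[-21,-170,0],"angular":[0,0,-0.92]},{"grip":0,"xyz":[-21,-170,0],"angular":[0,0,-0.92]},{"grip":0,"xyz":[-21,-170,0],"angular":[0,0,-0.92]}]'

```text
time_s: 8.9
tcp_pos: [0.461, -0.0517, 0.1977]
ee_rot: [[-0.991, 0.136, -0.002], [0.136, 0.991, -0.0], [0.002, -0.001, -1.0]]
wrist_force: [-0.9, 0.9, 0.0]
gripper_width: 0.004
gripper_force: 0.0
```

Run:
```python
from station import r
from h import *
s=r.sense();print(s["tcp_pos"],s["wrist_force"]);plan(s,[(.461,-.0515,.12,np.deg2rad(82.4))])
```

```text
[ 0.46097408 -0.05169208  0.19767993] [-0.92461843  0.90752313  0.00669219]
[-0.1, 0.2, 77.7] [-0.001, -0.002, -0.003]
```

move_arm --series '[{"grip":0,"xyz":[0,0,30],"angular":[0,0,0]},{"grip":0,"xyz":[0,0,55],"angular":[0,0,0]},{"grip":0,"xyz":[0,0,70],"angular":[0,0,0]},{"grip":0,"xyz":[0,0,76],"angular":[0,0,0]},{"grip":0,"xyz":[0,0,76],"angular":[0,0,0]},{"grip":0,"xyz":[0,0,76],"angular":[0,0,0]}]'

```text
time_s: 9.5
tcp_pos: [0.462, -0.0515, 0.1231]
ee_rot: [[-0.991, 0.133, 0.001], [0.133, 0.991, 0.0], [-0.001, 0.0, -1.0]]
wrist_force: [-0.2, -0.8, 0.4]
gripper_width: 0.002
gripper_force: 0.0
```

move_arm --series '[{"grip":0,"xyz":[0,0,1],"angular":[0,0,0]},{"grip":0,"xyz":[0,0,2],"angular":[0,0,0]},{"grip":0,"xyz":[0,0,3],"angular":[0,0,0]},{"grip":0,"xyz":[0,0,3],"angular":[0,0,0]}]'

```text
time_s: 9.9
tcp_pos: [0.4624, -0.0515, 0.1202]
ee_rot: [[-0.991, 0.133, 0.003], [0.133, 0.991, 0.0], [-0.002, 0.001, -1.0]]
wrist_force: [0.7, 0.8, 2.7]
gripper_width: 0.003
gripper_force: 1.3
```

move_arm --series '[{"grip":0,"xyz":[0,0,1],"angular":[0,0,0]},{"grip":0,"xyz":[0,0,2],"angular":[0,0,0]},{"grip":0,"xyz":[0,0,3],"angular":[0,0,0]},{"grip":0,"xyz":[0,0,3],"angular":[0,0,0]}]'

```text
time_s: 10.3
tcp_pos: [0.4623, -0.0515, 0.1169]
ee_rot: [[-0.991, 0.132, 0.002], [0.132, 0.991, 0.0], [-0.002, 0.001, -1.0]]
wrist_force: [1.8, 0.7, 5.1]
gripper_width: 0.012
gripper_force: 2.2
```

move_arm --series '[{"grip":0,"xyz":[0,0,1],"angular":[0,0,0]},{"grip":0,"xyz":[0,0,2],"angular":[0,0,0]},{"grip":0,"xyz":[0,0,2],"angular":[0,0,0]}]'

```text
time_s: 10.6
tcp_pos: [0.4624, -0.0515, 0.1162]
ee_rot: [[-0.991, 0.132, 0.002], [0.132, 0.991, -0.0], [-0.002, 0.0, -1.0]]
wrist_force: [-0.4, 1.5, 15.2]
gripper_width: 0.004
gripper_force: 7.2
```

The force rose from about 5 N to 15 N after roughly 6 mm of travel, so the button is at its stop. I'll hold briefly, check the selector once more and hand in.

move_arm --series '[{"grip":0,"xyz":[0,0,0],"angular":[0,0,0]},{"grip":0,"xyz":[0,0,0],"angular":[0,0,0]},{"grip":0,"xyz":[0,0,0],"angular":[0,0,0]},{"grip":0,"xyz":[0,0,0],"angular":[0,0,0]},{"grip":0,"xyz":[0,0,0],"angular":[0,0,0]},{"grip":0,"xyz":[0,0,0],"angular":[0,0,0]}]'

```text
time_s: 11.2
tcp_pos: [0.4624, -0.0515, 0.1163]
ee_rot: [[-0.991, 0.132, 0.003], [0.132, 0.991, -0.0], [-0.003, 0.0, -1.0]]
wrist_force: [-1.3, 2.0, 14.8]
gripper_width: 0.007
gripper_force: 7.0
```

```bash
python3 look.py pics/l9.png
```

```text
11.2 [ 0.46240689 -0.05147048  0.11625778] [-1.26832031  1.97476445 14.83270705]
```

View pics/l9.png

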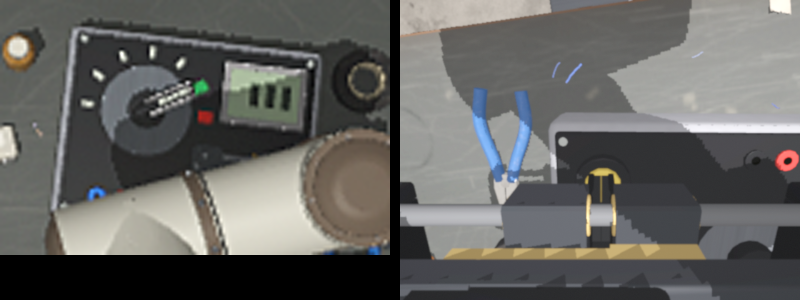

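The lever at (175,97) points at the green mark at (202,87), and the fingertip holds the button down. The tape, bottle, relay and pliers look unmoved.

```bash
python3 -c "
from station import r
print(r.finish_job())"
```

```text
the job is handed in; nothing more can be done
None
```

The job is handed in: the selector rests in the green notch (measured at about 2.62 rad), the yellow button is held at its stop with about 15 N, and the loose things in view look unmoved; no verdict was shown.

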